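Shut the laser and draw the sample out of the coils

TASK

The glass rod between the two copper coils is due to be changed. First shut off the beam: with a fingertip, push the upright tab on top of the laser's shutter away from the robot as far as it goes. Then hook a fingertip behind the upturned lip of the sample carriage and draw it smoothly and gently along its rail towards the robot, all the way out to the front stop, with the rod still lying in its cradle; pinch and lift nothing, and leave the coils, the optics and the loose things alone.

Things in the scene. Friction and masses are not known exactly. Their poses are not given: they have to be found in the camera images.
- board: Black optical breadboard, 300 (x) x 600 (y) x 12.7 mm, fixed on the bench, yaw within 0.3 rad. Origin: centre of its underside. x points away from the robot along the rail, y left along the beam to the laser, z up. 'Board frame' below: mm from this origin. The rail (32 mm wide, top at z 27, front stop block x -138 to -128, top z 37) lies on y = 0, x -140 to 136; the beam at x 60, z 88.
- carriage (a joint): Travel of the sample carriage along its rail, m: 0 = home (rod between the coils, as it starts), 0.080 = against the rubber-tipped front stop near the robot. It slides along the board's -x. Black plate 50 mm wide, 130 mm long on a dovetail rail; cannot be lifted off. About 2 N friction and a little damping (15 N per m/s); stays where left.
- pull_lip: Upturned lip on the robot-side end of the carriage: black, 50 mm wide (y), 4 mm thick (6 at the rolled top), 18 mm tall. Origin: foot of its inner face (away from the robot), mid-width, on the deck; at home in the board frame (-40, 0, 38.7). Axes as the board's; it fills x -6 to 0. Behind it (+x) the flat deck is clear for 89 mm to the cradle; at home the coils begin 70 mm behind it.
- cradle: Aluminium V-cradle on a 22 x 24 mm stem that stands on the carriage and carries the glass rod. Origin: centre of its foot on the deck, 100 mm behind (+x) the lip's origin; it is 50 mm tall. Axes as the board's. Not to be touched.
- cradle_seat (a point): Where the rod's centre sits in the V-cradle, 49 mm above the cradle's origin; moves with the carriage.
- rod: The sample: a loose yellowish glass rod, 12 mm diameter, 36 mm long, about 30 g, lying in the V-cradle across the rail (along the board's y). Origin: its centre. It must ride along in the cradle; not to be touched.
- shutter (a joint): Position of the laser shutter's blade and tab in m: 0 = fully open, 0.024 = fully shut, blade over the hole (end stop). It slides along the board's +x (away from the robot), has about 1.5 N of friction and stays where it is left. It starts between 0 and 0.006.
- shutter_tab: Aluminium tab of the shutter, 8 (x) x 12 (y) x 18 mm (z), standing up from the flat top of the black shutter housing at the beam end of the laser. Origin: centre of its foot, level with the housing top; board frame (36 + shutter travel, 152, 115). Axes as the board's. Housing top: x 15 to 91, y 145 to 159; the laser head (y 159 to 293) is as high.
- tab_top (a point): Centre of the top of the shutter tab, 18 mm above the foot.
- laser: Grey finned laser head, 54 x 134 x 54 mm, with the black shutter housing on its beam end, on two pedestals. Origin at the board's origin. Fixed to the board.
- coil_left: Copper coil on a spool, 60 mm diameter, axis along the beam, in the board frame x 30 to 90, y 24 to 64, top at z 118; its steel post stands behind it (x 106, y 44), 12.7 mm thick, top at z 116. Origin at the board's origin. Not to be touched.
- coil_right: The same coil mirrored, y -24 to -64. Origin at the board's origin. Not to be touched.
- polariser: Black round rotation mount with a dial, 72 mm diameter, 14 mm thick, between the left coil and the laser: centre in the board frame (60, 104, 88), top at z 124. Origin at the board's origin. Not to be touched.
- analyser: The same mount beyond the right coil: centre (60, -104, 88). Origin at the board's origin. Not to be touched.
- detector: Black light detector, 44 x 24 x 44 mm, on a post: centre in the board frame (60, -172, 88). Origin at the board's origin. Not to be touched.
- spare_fork: Loose bystander on the board: slotted aluminium clamping fork, 75 x 30 x 9 mm, lying flat. Origin: centre of its underside. Leave where it is.
- spare_lens: Loose bystander on the board: small round lens in a black ring mount on a short black foot, 75 mm tall, 32 mm across the foot. Origin: centre of its underside. Leave where it is.
- post_holder: Loose bystander on the board: black upright cylinder 25 mm across and 50 mm tall with a thumbscrew. Origin: centre of its underside. Leave where it is.
- optic_case: Loose bystander on the board: closed white plastic optics box 46 x 46 x 18 mm. Origin: centre of its underside. Leave where it is.
- ball_driver: Loose bystander on the board: screwdriver-like hex driver, black handle, 160 mm long, lying flat. Origin: centre of its underside. Leave where it is.
- screw_dish: Loose bystander on the board: round steel dish 60 mm across, 20 mm high. Origin: centre of its underside. Leave where it is.
- meter: Loose bystander on the bench beside the board: grey hand multimeter, 150 x 80 x 30 mm. Origin: centre of its underside. Leave where it is.

How it is judged:
On the way, in this order (a step that is already met when the one before it is completed fails the run):
1. the shutter is pushed shut (value of joint shutter above 0.019 m), for 0.2 s.
2. the carriage is drawn out to its front stop (value of joint carriage above 0.074 m), for 0.2 s.
At the end, for the whole second after the job is handed in: The shutter is shut (within 5 mm of its end stop), the carriage stands at rest within 6 mm of its front stop, and the rod lies still in its cradle (its centre within 6 mm of the seat) (value of joint shutter above 0.019 m and value of joint carriage above 0.074 m and velocity of joint carriage below 0.01 m/s and distance between rod and cradle_seat below 0.006 m and linear speed of rod below 0.02 m/s); the robot touches nothing.
It fails at once if the carriage is drawn out (over 15 mm) while the beam is open (value of joint carriage above 0.015 m and value of joint shutter below 0.017 m).
It fails at once if the carriage is jerked (faster than 0.3 m/s), or the lip or the tab is squeezed or forced (over 40 N) (velocity of joint carriage above 0.3 m/s or contact force between any of the fingers, the arm and pull_lip above 40 N or contact force between any of the fingers, the arm and shutter_tab above 40 N).
It fails at once if the robot touches the rod, or the rod leaves its cradle seat by more than 8 mm (contact force between any of the fingers, the arm and rod above 0.5 N or distance between rod and cradle_seat above 0.008 m).
It fails at once if the robot touches the cradle, a coil or the optics with more than 3 N (contact force between any of the fingers, the arm and coil_left above 3 N or contact force between any of the fingers, the arm and coil_right above 3 N or contact force between any of the fingers, the arm and polariser above 3 N or contact force between any of the fingers, the arm and analyser above 3 N or contact force between any of the fingers, the arm and detector above 3 N or contact force between any of the fingers, the arm and cradle above 3 N).
It fails at once if a loose bystander is moved by more than 15 mm (distance of any of spare_fork, spare_lens, post_holder, optic_case, ball_driver, screw_dish, meter from where it was at the start of the episode above 0.015 m).
It also fails if it takes over 51 s, if anything falls off the work surface, if the arm or the gripper's body presses on something with over 40 N, if the wrist force passes 120 N, or if a joint passes its speed limit or range.

ROBOT

A 7-joint arm with a two-finger parallel gripper is mounted at the origin on the work surface. World frame = base frame: x ahead of the robot, y to its left, z up, the work surface at z = 0. Lengths are in m, angles in rad, forces in N, time in s.
With the tool pointing down it reaches from about 0.35 to 0.9 m from the base axis. Payload 19.9 kg.
Tool frame: the origin (TCP) lies between the finger pads; the fingertips stand 8 mm ahead of it and the grasp point (between the pads) lies 11 mm behind it (robot.tip_reach is the z of the fingertips in the tool frame, in m); z points along the fingers, x is the direction in which the jaws open and shut, and the axes are right-handed (so a half turn about z gives the same grasp; the last joint's range is limited). The gripper opens to 94 mm and grips with 3 to 60 N. Pads are 16 mm wide; open, the fingers measure 119 mm over their backs; the gripper's body (75 mm by 177 mm) begins 78 mm behind the grasp point.
Start: joints at [1.077, 0.417, -0.01, 1.614, 0.005, 1.111, -0.053], TCP at [0.273, -0.562, 0.181] pointing down, gripper open.
Joint ranges: [-2.81, 2.81], [-0.39, 2.02], [-1.27, 1.25], [0.06, 2.57], [-1.19, 4.33], [0.19, 2], [-2.82, 2.82]. Speed limits (rad/s): [1.89, 1.89, 2.39, 2.39, 3.01, 3.01, 3.01].

INTERFACE

Orientations are given as a 3x3 rotation matrix whose columns are the frame's x, y, z axes.
In Python, from station import robot, eyes gives the robot as it stands.
- The arm moves only by the tool carry_out, never from a script. Its argument "increments" is one flat list of numbers, 7 for each row, row after row: the shift along the tool's x, y, z in cm, then the turn, a rotation vector about the tool's x, y, z in rad, then the opening, from 0 (shut) to 1 (fully open). A call has 1 to 5 rows; each row is the pose to reach, as a shift and turn from the pose commanded when the call began, along the tool's axes at that moment; what a row does not reach only later rows make up. A row lasts 1/10 s, in which the tool goes at most 50 mm and 8.59 degrees, less where a joint would pass 70% of its speed; a pose out of reach is approached as far as the arm can. A call with a gripper value outside its range is refused whole. The fingers move at their own pace and stop on an object; the grip force is fixed at half the most. Time passes only in rows, so rows that repeat a pose let the fingers close. It gives the time, the measured TCP pose, the force and the opening at its end, in the units of the state.
- robot.get_obs(): the state, without advancing time (a new reading comes with each control period).
- eyes.grab_frame(name): name is "side" or "top" or "wrist"; returns a dict with "image" (420x560x3 uint8, blue, green, red), "z_map" (420x560 float32, m along the optical axis (not along the pixel's ray), 0 where there is no reading), "vertical_fov" (degrees; the focal length in pixels is half the picture's height over the tangent of half this angle, whatever the lens; pixels are square), "cx", "cy" (the principal point, pixels), "world_to_cam" (4x4, takes a point from world to camera coordinates); the wrist camera has in their place "tool_from_camera" (4x4, takes a point from camera to tool coordinates, whose origin is the TCP and whose axes are the tool frame's). Camera axes: x right, y down, z forward; pixel columns grow to the right and rows downward; lengths in m; the calibration is good to about 2 mm. The wrist camera is an equidistant fisheye: a pixel r from the principal point sees the ray r / f radians off the axis. A picture is of the moment at which its call begins: read the wrist's pose just before it.
- robot.job_done(): hands the job in, once; it reports no verdict.
The state is a dict: "time_s": time; "q": joint angles; "dq": joint speeds; "joint_efforts": joint torques, N m; "position": TCP position; "ee_rot": TCP orientation; "force": force on the tool from outside, world axes, zero at the start; "ft_torque": the same for the moment, N m; "width": finger opening in m.
Only numpy, scipy, OpenCV 4.12 (cv2) and the standard library are available. Lean on these libraries where they do the work, as an engineer would, in place of code of your own. Each camera call takes 0.05 s, during which the arm holds its last target.

## Working session

There is one attempt and no reset: what is moved stays moved. The work goes in short steps, Python scripts to look and compute and a tool call to move; the robot and the scene stay as the last step left them, time stands still between calls to the robot, and variables do not carry over. Pictures are saved under pics/ and viewed, and the job is handed in when it is done.

Besides the shell and the picture viewer there is one more tool, called as name(argument=value, ...) on one line, values as JSON. carry_out: Moves the arm, as the interface text tells. Its arguments: {"type":"object","properties":{"increments":{"type":"array","items":{"type":"number"}}},"required":["increments"]}

```bash
mkdir -p pics; ls
python3 - <<'E'
from station import robot, eyes
import cv2, numpy as np, pickle
o=robot.get_obs()
for k,v in o.items(): print(k,np.round(v,4).tolist())
print(robot.tip_reach)
d={}
for n in ["side","top","wrist"]:
    f=eyes.grab_frame(n); d[n]=f
    cv2.imwrite(f"pics/{n}0.png",f["image"])
    print(n,f["vertical_fov"],f["cx"],f["cy"]); print(np.round(f.get("world_to_cam",f.get("tool_from_camera")),3).tolist())
d['obs']=o
pickle.dump(d,open("f0.pkl","wb"))
E
```

```text
pics
time_s 0.0
q [1.0775, 0.418, -0.0103, 1.6142, 0.0047, 1.1107, -0.053]
dq [-0.0006, 0.0008, -0.0011, -0.0009, -0.0005, 0.0026, -0.0011]
joint_efforts [-0.0008, -85.1265, 0.638, -42.5984, -0.049, 0.0189, 0.0001]
position [0.2727, -0.5619, 0.1807]
ee_rot [[0.4366, -0.8996, -0.0006], [-0.8996, -0.4366, 0.0011], [-0.0012, 0.0001, -1.0]]
force [-0.1739, -0.1848, -1.112]
ft_torque [-0.0029, 0.0117, -0.0223]
width 0.0938
0.008
side 51.497249179294336 284.3211038375699 208.67353640521168
[[-0.881, -0.473, 0.016, 0.403], [-0.265, 0.464, -0.845, 0.249], [0.393, -0.749, -0.534, 0.901], [0.0, 0.0, 0.0, 1.0]]
top 50.30996725373569 286.1652945534266 204.35757981596095
[[0.019, -1.0, 0.02, -0.097], [-0.983, -0.022, -0.183, 0.472], [0.184, -0.016, -0.983, 0.993], [0.0, 0.0, 0.0, 1.0]]
wrist 65.70646984690485 276.38414811924554 209.55843155993273
[[1.0, -0.001, -0.0, -0.0], [0.001, 0.973, 0.232, -0.066], [0.0, -0.232, 0.973, -0.203], [0.0, 0.0, 0.0, 1.0]]
```

View pics/top0.png

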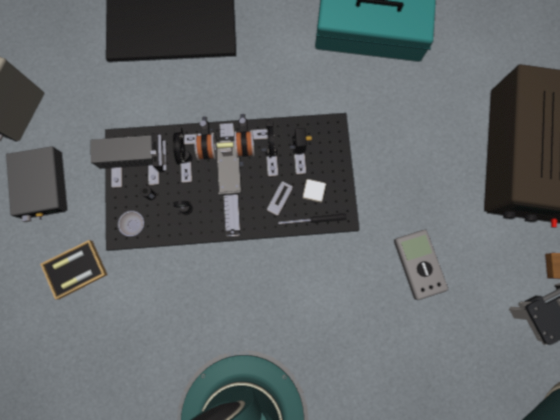

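View pics/side0.png

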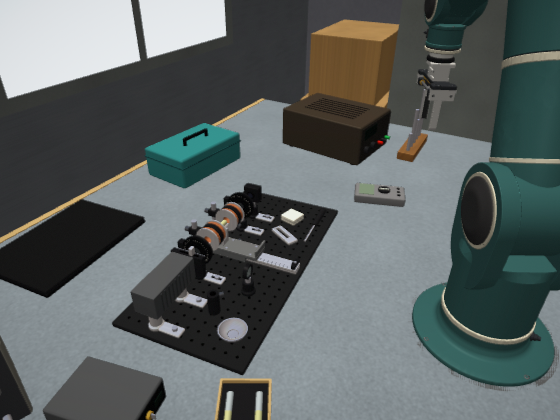

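View pics/wrist0.png

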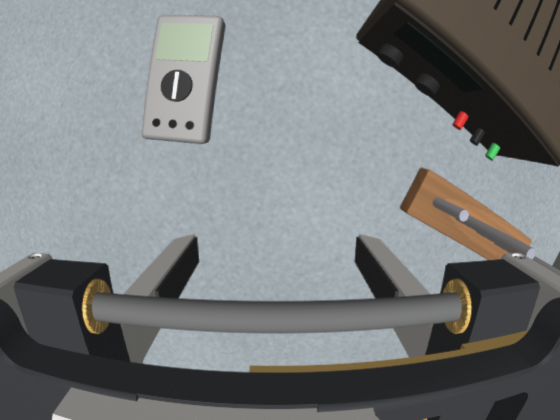

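The top view shows the board with corners near (105,130), (347,114), (357,231) and (106,248). The laser is on the left at (125,150), the rail is at (232,210) and the carriage deck is at (229,175). Next I measure the board's pose.

```bash
cat > h.py <<'E'
import numpy as np, cv2, pickle
def foc(f): return 210/np.tan(np.radians(f["vertical_fov"])/2)
def cloud(f):
    z=f["z_map"]; F=foc(f); v,u=np.mgrid[0:420,0:560]
    P=np.stack([(u-f["cx"])/F*z,(v-f["cy"])/F*z,z],-1)
    T=np.linalg.inv(f["world_to_cam"]); W=P@T[:3,:3].T+T[:3,3]; W[z<=0]=np.nan
    return W
def ray(f,u,v,h):
    F=foc(f);T=np.linalg.inv(f["world_to_cam"])
    d=T[:3,:3]@np.array([(u-f["cx"])/F,(v-f["cy"])/F,1]);o=T[:3,3]
    return o+d*(h-o[2])/d[2]
E
python3 - <<'E'
from h import *
d=pickle.load(open("f0.pkl","rb"))
for n in ["top","side"]:
    f=d[n]; W=cloud(f); im=f["image"]
    bench=(np.abs(W[...,2])<0.003); print(n,"bench z", np.nanmedian(W[...,2][np.abs(W[...,2])<0.01]))
    m=((W[...,2]>0.006)&(W[...,2]<0.02)&(W[...,0]>0.25)&(W[...,0]<0.9)&(np.abs(W[...,1])<0.5)&(im.max(-1)<70)).astype(np.uint8)
    m=cv2.morphologyEx(m,cv2.MORPH_OPEN,np.ones((2,2)))
    nl,l,s,_=cv2.connectedComponentsWithStats(m,connectivity=8)
    for k in np.argsort(-s[1:,4])[:3]+1: print(s[k])
    k=np.argmax(s[1:,4])+1
    vv,uu=np.where(l==k)
    print("z",np.nanmedian(W[l==k][:,2]))
    pts=np.array([ray(f,u,v,0.0127)[:2] for u,v in zip(uu,vv)],np.float32)
    r=cv2.minAreaRect(pts*1000); print(r, cv2.boxPoints(r).round(1).tolist())
E
```

```text
top bench z -0.0018481452206848825
[  107   115   253   136 18688]
[  46  246   55   50 1079]
[108  39 108  24 788]
z 0.010607795385163543
((536.0602416992188, 46.911956787109375), (295.3896484375, 592.7832641601562), 5.698921203613281) [[359.70001220703125, 327.20001220703125], [418.5, -262.70001220703125], [712.5, -233.3000030517578], [653.5999755859375, 356.5]]
side bench z 0.0011170426503412934
[  113   195   226   180 12355]
[ 219  384   50   36 1263]
[ 29 220 117  79 598]
z 0.013773184454885401
((537.1962280273438, 55.278778076171875), (299.5203552246094, 599.245361328125), 5.556987762451172) [[359.1000061035156, 339.0], [417.20001220703125, -257.3999938964844], [715.2999877929688, -228.39999389648438], [657.2000122070312, 368.0]]
```

carry_out(increments=[0, 0, -4, 0, 0, 0.05, 0, -1, -1, -8, 0, 0, 0.12, 0, -4, -4, -11, 0, 0, 0.2, 0, -7, -7.5, -12, 0, 0, 0.28, 0, -10, -11, -12, 0, 0, 0.354, 0])

```text
time_s: 0.65
position: [0.3289, -0.4231, 0.303]
ee_rot: [[0.094, -0.996, 0.002], [-0.996, -0.094, -0.002], [0.002, -0.002, -1.0]]
force: [0.8, -0.2, -0.3]
width: 0.0573
```

```bash
cat > st.py <<'E'
from station import robot
import numpy as np, sys
o=robot.get_obs(); R=np.array(o["ee_rot"]);p=np.array(o["position"])
print(o["time_s"],p.round(4),o["width"],np.round(o["force"],2),"yaw tool x",np.degrees(np.arctan2(R[1,0],R[0,0])).round(2), "z",R[:,2].round(4))
if len(sys.argv)>3: print("tool cm",(R.T@(np.array([float(a) for a in sys.argv[1:4]])-p)*100).round(2))
E
python3 st.py 0.55 0.1 0.3
```

```text
0.65 [ 0.3289 -0.4231  0.303 ] 0.05727302640578208 [ 0.79 -0.16 -0.3 ] yaw tool x -84.61 z [ 0.0017 -0.002  -1.    ]
tool cm [-50.01 -26.92   0.24]
```

carry_out(increments=[-4, -2, 0, 0, 0, 0, 0, -8, -4, 0, 0, 0, 0, 0, -12, -6.5, 0, 0, 0, 0, 0, -16, -8.5, 0, 0, 0, 0, 0, -20, -11, 0, 0, 0, 0, 0])

```text
time_s: 1.15
position: [0.4181, -0.2128, 0.3014]
ee_rot: [[0.097, -0.995, -0.0], [-0.995, -0.097, -0.0], [0.0, 0.0, -1.0]]
force: [1.1, 0.1, -0.9]
width: 0.0177
```

carry_out(increments=[-4, -2, 0, 0, 0, 0, 0, -8, -4, 0, 0, 0, 0, 0, -12, -6.5, 0, 0, 0, 0, 0, -16, -8.5, 0, 0, 0, 0, 0, -20, -11, 0, 0, 0, 0, 0])

```text
time_s: 1.65
position: [0.5082, -0.003, 0.3015]
ee_rot: [[0.097, -0.995, 0.0], [-0.995, -0.097, -0.0], [0.0, -0.0, -1.0]]
force: [1.5, -0.7, -0.4]
width: 0.0007
```

carry_out(increments=[-4, -2, 0, 0, 0, 0, 0, -8, -4, 0, 0, 0, 0, 0, -10, -5, 0, 0, 0, 0, 0, -10, -5, 0, 0, 0, 0, 0, -10, -5, 0, 0, 0, 0, 0])

```text
time_s: 2.15
position: [0.5479, 0.0996, 0.3009]
ee_rot: [[0.098, -0.995, -0.001], [-0.995, -0.098, -0.0], [-0.0, 0.001, -1.0]]
force: [0.3, 0.1, -0.4]
width: 0.0006
```

```bash
cat > snap.py <<'E'
from station import robot, eyes
import cv2, pickle, sys
n=sys.argv[1]; d={'obs':robot.get_obs()}
for c in sys.argv[2:]:
    d[c]=eyes.grab_frame(c); cv2.imwrite(f"pics/{c}{n}.png",d[c]["image"])
pickle.dump(d,open(f"f{n}.pkl","wb"))
E
python3 st.py 0.55 0.1 0.3; python3 snap.py 1 wrist
```

```text
2.15 [0.5479 0.0996 0.3009] 0.0006190242186530802 [ 0.27  0.14 -0.4 ] yaw tool x -84.36 z [-9.e-04 -1.e-04 -1.e+00]
tool cm [-0.02 -0.21  0.09]
```

View pics/wrist1.png

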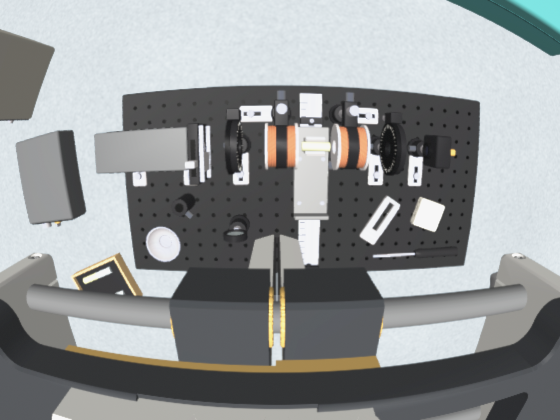

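The wrist view shows everything. The closed fingertips are at (277,240), the lip at about (311,216), the shutter and tab at about (190,160), and the rod at (316,147). I zoom in on the tab and the lip.

Run:
```python
import pickle,cv2,numpy as np
f=pickle.load(open("f1.pkl","rb"))["wrist"]; im=f["image"]
a=cv2.resize(im[115:195,150:220],None,fx=6,fy=6,interpolation=cv2.INTER_CUBIC)
b=cv2.resize(im[185:265,280:345],None,fx=6,fy=6,interpolation=cv2.INTER_CUBIC)
cv2.imwrite("pics/z1.png",cv2.convertScaleAbs(np.hstack([a,b]),alpha=1.3)[:600,:810][:, :800])
```

```text
(no output)
```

View pics/z1.png

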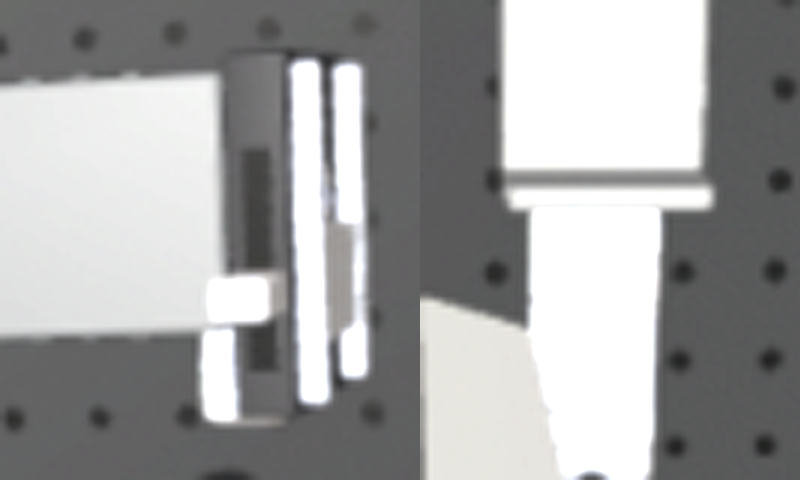

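```bash
cat >> h.py <<'E'
def wdir(f,u,v):
    F=foc(f); x=np.asarray(u)-f["cx"]; y=np.asarray(v)-f["cy"]; r=np.hypot(x,y)+1e-9; t=np.tan(r/F)
    return np.stack([x/r*t,y/r*t,np.ones_like(r)],-1)
def wpose(d):
    o=d["obs"]; T=np.eye(4); T[:3,:3]=o["ee_rot"]; T[:3,3]=o["position"]
    return T@np.array(d["wrist"]["tool_from_camera"])
def wcloud(d):
    f=d["wrist"]; T=wpose(d); v,u=np.mgrid[0:420,0:560]
    P=wdir(f,u,v)*f["z_map"][...,None]; W=P@T[:3,:3].T+T[:3,3]; W[f["z_map"]<=0]=np.nan; return W
def wray(d,u,v,h):
    T=wpose(d); D=wdir(d["wrist"],float(u),float(v))@T[:3,:3].T; o=T[:3,3]; return o+D*(h-o[2])/D[2]
def toB(p,c=(0.5365,0.051),yaw=0.098):
    e=np.asarray(p)[...,:2]-np.array(c); C,S=np.cos(yaw),np.sin(yaw)
    return np.stack([C*e[...,0]+S*e[...,1],-S*e[...,0]+C*e[...,1],np.asarray(p)[...,2]],-1)*1000
E
python3 - <<'E'
from h import *
d=pickle.load(open("f1.pkl","rb")); W=wcloud(d); im=d["wrist"]["image"]; B=toB(W)
np.set_printoptions(linewidth=200,suppress=True)
print("heights tab region\n",B[158:188:2,180:202:2,2].round(0).astype(int))
print("x\n",B[158:188:2,180:202:2,0].round(0).astype(int))
print("y\n",B[158:188:2,180:202:2,1].round(0).astype(int))
print("lip col 311: v, x,z"); 
for v in range(205,226): print(v,B[v,311].round(1), im[v,311])
# board
m=((np.abs(W[...,2]-.0127)<0.006)&(im.max(-1)<70)&(np.abs(B[...,0])<200)&(np.abs(B[...,1])<340)).astype(np.uint8)
nl,l,s,_=cv2.connectedComponentsWithStats(m); k=np.argmax(s[1:,4])+1
vv,uu=np.where(l==k); pts=np.array([wray(d,u,v,0.0127)[:2] for u,v in zip(uu,vv)],np.float32)*1000
r=cv2.minAreaRect(pts); print(r,cv2.boxPoints(r).round(1).tolist(), np.nanmedian(W[l==k][:,2]))
E
```

```text
heights tab region
 [[                 115                  114                  116                  116                  114                  115                  115                  116                  116
                   115                  110]
 [                 114                  113                  114                  114                  115                  115                  117                  116                  115
                   114                  110]
 [                 113                  114                  115                  132                  133                  132                  133                  132                  123
                   115                  110]
 [                 117                  115                  114                  134                  133                  132                  132                  131                  123
                   114                  111]
 [                 115                  115                  117                  133                  133                  133         
[... 10097 characters left out ...]
02]
219 [-39.   -2.3  57.1] [196 194 193]
220 [-48.3  -5.5  28.4] [245 242 241]
221 [-50.2  -5.7  27.1] [246 244 243]
222 [-52.   -5.8  26.6] [246 244 243]
223 [-53.5  -5.8  26.8] [246 244 243]
224 [-55.6  -6.1  25.1] [246 244 243]
225 [-56.5  -5.8  27.6] [246 244 243]
((557.96533203125, -107.23191833496094), (293.7660827636719, 276.07965087890625), 5.538227081298828) [[398.3999938964844, 16.0], [425.1000061035156, -258.79998779296875], [717.5, -230.5], [690.7999877929688, 44.29999923706055]] 0.012455877423409895<stdin>:4: RuntimeWarning: invalid value encountered in cast
<stdin>:5: RuntimeWarning: invalid value encountered in cast
<stdin>:6: RuntimeWarning: invalid value encountered in cast
```

```bash
cat >> h.py <<'E'
def wproj_tool(d,p):
    f=d["wrist"]; T=np.linalg.inv(np.array(f["tool_from_camera"])); q=T[:3,:3]@np.array(p)+T[:3,3]
    th=np.arctan2(np.hypot(q[0],q[1]),q[2]); ph=np.arctan2(q[1],q[0]); F=foc(f)
    return f["cx"]+F*th*np.cos(ph), f["cy"]+F*th*np.sin(ph)
E
python3 - <<'E'
from h import *
d=pickle.load(open("f1.pkl","rb")); im=d["wrist"]["image"]
for p in [(0,-.008,.008),(0,.008,.008),(.0125,-.008,.008),(-.0125,-.008,.008),(0,0,.008)]: print(p,np.round(wproj_tool(d,p),1))
print(d["wrist"]["z_map"][232:262:3,277].round(3),d["wrist"]["z_map"][245,240:320:6].round(3))
B=toB(wcloud(d))
# lip top edge in y
for v in (216,218): 
    r=[(u,*B[v,u].round(1)) for u in range(285,340) if B[v,u,2]>50]; print(v,r[0],r[-1])
# side view crop w/ tab, lip
f=pickle.load(open("f0.pkl","rb"))
s=f["side"]["image"][225:320,120:310]; cv2.imwrite("pics/zs.png",cv2.resize(s,None,fx=4,fy=4,interpolation=cv2.INTER_CUBIC))
cv2.imwrite("pics/zw.png",cv2.resize(im[200:300,200:350],None,fx=5,fy=5,interpolation=cv2.INTER_CUBIC))
E
```

```text
(0, -0.008, 0.008) [275.9 220.2]
(0, 0.008, 0.008) [275.9 242.6]
(0.0125, -0.008, 0.008) [294.4 220.2]
(-0.0125, -0.008, 0.008) [257.3 220.2]
(0, 0, 0.008) [275.9 231.5]
[0.514 0.516 0.186 0.182 0.176 0.17  0.168 0.163 0.159 0.156] [0.52  0.518 0.52  0.17  0.171 0.171 0.175 0.169 0.171 0.17  0.504 0.504
 0.505 0.517]
216 (294, np.float64(-35.2), np.float64(21.9), np.float64(54.5)) (327, np.float64(-34.5), np.float64(-25.3), np.float64(57.3))
218 (295, np.float64(-37.8), np.float64(20.5), np.float64(55.6)) (327, np.float64(-37.2), np.float64(-25.2), np.float64(58.5))
```

View pics/zs.png

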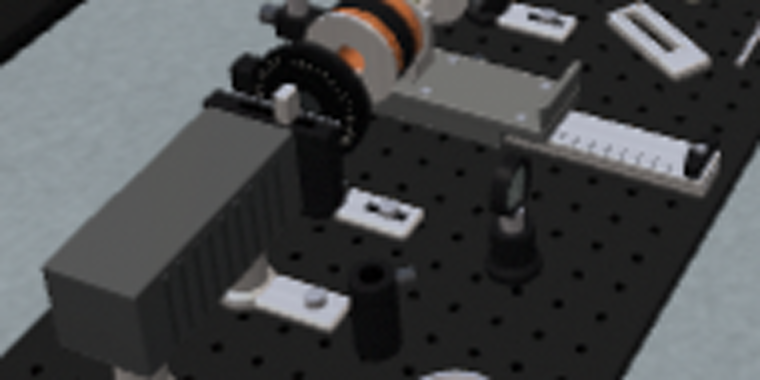

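View pics/zw.png

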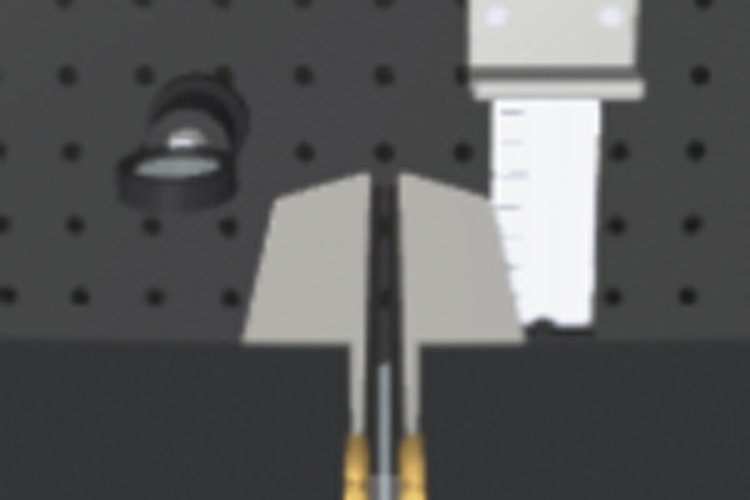

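Run:
```python
from h import *
d=pickle.load(open("f1.pkl","rb")); f=d["wrist"]
v,u=np.mgrid[0:420,0:560]; P=wdir(f,u,v)*f["z_map"][...,None]; T=np.array(f["tool_from_camera"]); Q=(P@T[:3,:3].T+T[:3,3])*1000
for vv in (235,236,238,240,244,250,260,267): print(vv,[(uu,*Q[vv,uu].round(0)) for uu in (258,266,272,277,282,288,296)])
```

```text
235 [(258, np.float64(-29.0), np.float64(93.0), np.float64(289.0)), (266, np.float64(-17.0), np.float64(94.0), np.float64(290.0)), (272, np.float64(-2.0), np.float64(-8.0), np.float64(-25.0)), (277, np.float64(1.0), np.float64(93.0), np.float64(289.0)), (282, np.float64(4.0), np.float64(-8.0), np.float64(-25.0)), (288, np.float64(18.0), np.float64(93.0), np.float64(287.0)), (296, np.float64(31.0), np.float64(94.0), np.float64(290.0))]
236 [(258, np.float64(-29.0), np.float64(94.0), np.float64(287.0)), (266, np.float64(-16.0), np.float64(95.0), np.float64(289.0)), (272, np.float64(-2.0), np.float64(-8.0), np.float64(-27.0)), (277, np.float64(1.0), np.float64(94.0), np.float64(288.0)), (282, np.float64(4.0), np.float64(-9.0), np.float64(-28.0)), (288, np.float64(18.0), np.float64(95.0), np.float64(288.0)), (296, np.float64(31.0), np.float64(95.0), np.float64(288.0))]
238 [(258, np.float64(-29.0), np.float64(98.0), np.float64(289.0)), (266, np.float64(-5.0), np.float64(-8.0), np.float64(-31.0)), (272, np.float64(-2.0), np.float64(-8.0), np.float64(-30.0)), (277, np.float64(1.0), np.floa
[... 1694 characters left out ...]
 np.float64(-63.0)), (277, np.float64(1.0), np.float64(-6.0), np.float64(-58.0)), (282, np.float64(3.0), np.float64(-8.0), np.float64(-63.0)), (288, np.float64(6.0), np.float64(-8.0), np.float64(-62.0)), (296, np.float64(10.0), np.float64(-8.0), np.float64(-63.0))]
267 [(258, np.float64(-8.0), np.float64(-9.0), np.float64(-72.0)), (266, np.float64(-4.0), np.float64(-8.0), np.float64(-71.0)), (272, np.float64(-2.0), np.float64(-9.0), np.float64(-72.0)), (277, np.float64(1.0), np.float64(-6.0), np.float64(-65.0)), (282, np.float64(3.0), np.float64(-8.0), np.float64(-71.0)), (288, np.float64(6.0), np.float64(-8.0), np.float64(-71.0)), (296, np.float64(9.0), np.float64(-8.0), np.float64(-70.0))]
```

```bash
python3 snap.py 2 side top
python3 - <<'E'
from h import *
d=pickle.load(open("f2.pkl","rb")); f=d["side"]; W=cloud(f); o=d["obs"]; R=np.array(o["ee_rot"]); Q=(W-np.array(o["position"]))@R*1000
m=(np.abs(Q[...,0])<60)&(np.abs(Q[...,1])<40)&(Q[...,2]<60)&(Q[...,2]>-110)
vv,uu=np.where(m); print(len(vv),uu.min(),uu.max(),vv.min(),vv.max())
for v in range(vv.max()-30,vv.max()+1,2):
    u=uu[vv==v]
    if len(u): print(v,u.min(),u.max(),np.nanmean(Q[v,u],0).round(0),np.ptp(Q[v,u],0).round(0))
cv2.imwrite("pics/zs2.png",cv2.resize(f["image"][50:250,200:400],None,fx=3,fy=3,interpolation=cv2.INTER_CUBIC))
E
```

```text
572 215 230 103 146
116 215 229 [ -7.   5. -89.] [23. 18.  7.]
118 215 229 [ -7.   4. -85.] [26. 18.  8.]
120 215 229 [ -7.   4. -81.] [24. 18.  8.]
122 215 229 [ -7.   4. -77.] [25. 19.  9.]
124 215 229 [ -7.   4. -73.] [21. 19.  7.]
126 215 229 [ -8.   4. -69.] [24. 20.  8.]
128 216 229 [ -7.   4. -65.] [21. 19.  8.]
130 216 230 [ -6.   4. -61.] [24. 18.  9.]
132 216 230 [ -7.   4. -57.] [25. 18.  9.]
134 216 230 [ -7.   4. -52.] [27. 18. 10.]
136 216 230 [ -6.   4. -48.] [23. 19.  8.]
138 216 230 [ -7.   4. -44.] [22. 20.  8.]
140 217 230 [ -6.   4. -40.] [24. 17.  9.]
142 217 229 [ -9.   4. -36.] [18. 19.  7.]
144 218 229 [ -6.   3. -31.] [16. 19.  6.]
146 225 227 [ -3.   7. -26.] [4. 5. 2.]
```

View pics/zs2.png

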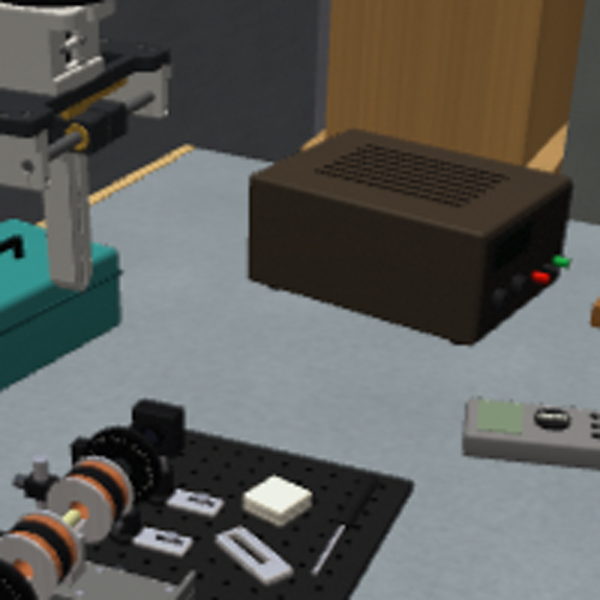

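Run:
```python
from h import *
d=pickle.load(open("f0.pkl","rb")); o=d["obs"]; R=np.array(o["ee_rot"])
f=d["side"]; Q=(cloud(f)-np.array(o["position"]))@R*1000
m=(np.abs(Q[...,0])<80)&(np.abs(Q[...,1])<30)&(Q[...,2]<60)&(Q[...,2]>-110)
vv,uu=np.where(m)
for v in range(vv.max()-24,vv.max()+1,3):
    u=uu[vv==v]
    if len(u): print(v,u.min(),u.max(),np.nanmin(Q[v,u],0).round(0),np.nanmax(Q[v,u],0).round(0))
f=d["wrist"]; v,u=np.mgrid[0:420,0:560]; P=wdir(f,u,v)*f["z_map"][...,None]; T=np.array(f["tool_from_camera"]); Q=(P@T[:3,:3].T+T[:3,3])*1000
m=(np.abs(Q[...,0])<70)&(np.abs(Q[...,1])<30)&(Q[...,2]<60)&(Q[...,2]>-110)
print("wrist max z",[np.nanmax(Q[m&(Q[...,0]<0)],0),np.nanmax(Q[m&(Q[...,0]>0)],0)], np.percentile(Q[m][:,2],[98,99.5]))
d=pickle.load(open("f2.pkl","rb")); o=d["obs"]; R=np.array(o["ee_rot"]); f=d["top"]; Q=(cloud(f)-np.array(o["position"]))@R*1000
m=(np.abs(Q[...,0])<90)&(np.abs(Q[...,1])<40)&(Q[...,2]<60); print(m.sum(), np.percentile(Q[m][:,2],[50,98]) if m.sum() else 0)
```

```text
105 422 440 [ -62.  -10. -103.] [ 56.  10. -63.]
108 422 440 [-61. -10. -94.] [ 52.   9. -55.]
111 421 439 [-61.  -8. -86.] [ 61.   8. -42.]
114 421 438 [-59.  -9. -76.] [ 53.   9. -35.]
117 421 438 [-61.  -9. -68.] [ 51.   9. -26.]
120 430 437 [-61.  -9. -59.] [-51.   9. -55.]
123 430 436 [-62. -10. -50.] [-56.   6. -48.]
126 429 436 [-61.  -8. -41.] [-49.  11. -36.]
129 428 434 [-56. -10. -29.] [-50.   8. -27.]
wrist max z [array([-46.24735903,  11.49569336, -23.45345651]), array([ 59.54629955,  11.36428984, -23.79229658])] [-27.18876463 -24.923591  ]
3522 [-383.01388978 -135.95719654]
```

Run:
```python
from h import *
d=pickle.load(open("f0.pkl","rb")); d1=pickle.load(open("f1.pkl","rb"))
for n,W,im in [("side",cloud(d["side"]),d["side"]["image"]),("top",cloud(d["top"]),d["top"]["image"]),("wrist",wcloud(d1),d1["wrist"]["image"])]:
    B=toB(W)
    m=(np.abs(B[...,1]-152)<25)&(B[...,2]>121)&(B[...,2]<150)&(B[...,0]>10)&(B[...,0]<90)
    t=B[m]; print(n,"tab",len(t),t.min(0).round(1) if len(t) else '',t.max(0).round(1) if len(t) else '')
    m=(np.abs(B[...,1])<35)&(B[...,2]>46)&(B[...,2]<65)&(B[...,0]>-60)&(B[...,0]<-20)
    t=B[m]; print(n,"lip",len(t),t.min(0).round(1) if len(t) else '',t.max(0).round(1) if len(t) else '')
    m=(np.abs(B[...,1]-152)<4)&(B[...,2]>108)&(B[...,2]<121)&(B[...,0]>0)&(B[...,0]<120)
    t=B[m]; print(n,"housing",t.min(0).round(1) if len(t) else '',t.max(0).round(1) if len(t) else '')
    m=(np.abs(B[...,2]-12.7)<5)&(np.abs(B[...,0])<170)&(np.abs(B[...,1])<330)&(im.max(-1)<80)
    t=B[m]; print(n,"board pct",np.percentile(t,[.2,99.8],axis=0).round(1).tolist())
```

```text
side tab 42 [ 42.6 142.6 122.1] [ 52.6 157.1 134.9]
side lip 58 [-39.7 -27.   46.2] [-33.8  23.7  60.1]
side housing [ 20.5 148.1 108.1] [ 97.2 156.  120.1]
side board pct [[-162.5, -297.1, 8.0], [152.3, 326.3, 17.4]]
top tab 26 [ 39.9 143.9 122.3] [ 47.8 154.3 133.2]
top lip 58 [-43.  -27.2  46.6] [-36.2  21.3  59.7]
top housing [ 18.2 148.  109.4] [ 93.4 156.  120.6]
top board pct [[-146.1, -298.9, 7.7], [151.0, 295.6, 16.7]]
wrist tab 78 [ 44.2 143.2 121.4] [ 50.7 154.7 133.7]
wrist lip 199 [-39.2 -25.8  46.5] [-33.6  22.   59.5]
wrist housing [ 21.3 148.  112.8] [ 96.9 156.  117.2]
wrist board pct [[-140.0, -297.5, 10.0], [152.9, 292.4, 15.7]]
```

```bash
sed -i 's/c=(0.5365,0.051)/c=(0.5422,0.0493)/' h.py
cat >> h.py <<'E'
def toW(x,y,c=(0.5422,0.0493),yaw=0.098):
    C,S=np.cos(yaw),np.sin(yaw); return np.array([c[0]+(C*x-S*y)/1000,c[1]+(S*x+C*y)/1000])
E
cat > go.py <<'E'
import sys; from h import *; from station import robot
x,y,z=map(float,sys.argv[1:4]); o=robot.get_obs(); R=np.array(o["ee_rot"]); p=np.array(o["position"])
print("t",o["time_s"],"board now",toB(p).round(1),"force",np.round(o["force"],2)); print("tool cm",((R.T@(np.r_[toW(x,y),z/1000]-p))*100).round(2))
E
python3 go.py -3 151 150
```

```text
t 2.3 board now [ 10.6  48.4 301.4] force [ 0.5   0.32 -0.89]
tool cm [-10.27   1.37  15.13]
```

carry_out(increments=[-4, 0.5, 1, 0, 0, 0, 0, -8, 1, 3, 0, 0, 0, 0, -10.2, 1.4, 6, 0, 0, 0, 0, -10.2, 1.4, 10, 0, 0, 0, 0, -10.2, 1.4, 13, 0, 0, 0, 0])

```text
time_s: 2.8
position: [0.5235, 0.1993, 0.1696]
ee_rot: [[0.098, -0.995, -0.0], [-0.995, -0.098, -0.001], [0.0, 0.001, -1.0]]
force: [0.4, 0.1, -0.2]
width: 0.0001
```

carry_out(increments=[0, 0, 1.5, 0, 0, 0, 0, 0, 0, 2.2, 0, 0, 0, 0, 0, 0, 2.2, 0, 0, 0, 0])

```text
time_s: 3.1
position: [0.5244, 0.1995, 0.1496]
ee_rot: [[0.097, -0.995, -0.0], [-0.995, -0.097, 0.0], [-0.0, 0.0, -1.0]]
force: [0.4, 0.8, -0.2]
width: 0.0006
```

```bash
python3 go.py 20 151 96; python3 snap.py 3 wrist side
python3 - <<'E'
from h import *
d=pickle.load(open("f3.pkl","rb"))
cv2.imwrite("pics/z3.png",np.hstack([cv2.resize(d["wrist"]["image"][80:280,180:380],(400,400),interpolation=cv2.INTER_CUBIC),cv2.resize(d["side"]["image"][200:300,140:240],(400,400),interpolation=cv2.INTER_CUBIC)]))
E
```

```text
t 3.1 board now [ -3.  151.2 149.6] force [ 0.41  0.77 -0.18]
tool cm [ 0.02 -2.3   5.36]
```

View pics/z3.png

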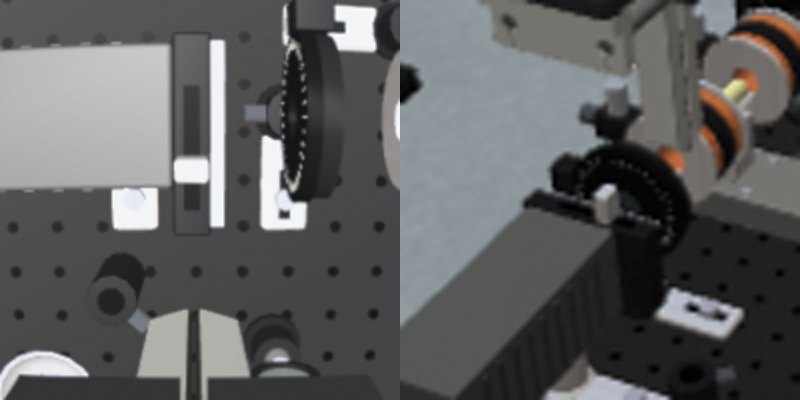

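The wrist crop shows the tab (white, at 191,168) straight ahead of the fingers (195,312). The side view shows the fingertip still well above the housing. I measure the tip and the tab again.

```bash
cat > tip.py <<'E'
import sys; from h import *
d=pickle.load(open(f"f{sys.argv[1]}.pkl","rb")); o=d["obs"]; R=np.array(o["ee_rot"]); p=np.array(o["position"]); print("tcp board",toB(p).round(1))
C={}
if "side" in d: C["side"]=cloud(d["side"])
if "wrist" in d: C["wrist"]=wcloud(d)
for n,W in C.items():
    Q=(W-p)@R*1000; B=toB(W)
    m=(np.abs(Q[...,0])<20)&(np.abs(Q[...,1])<14)&(Q[...,2]>-60)&(Q[...,2]<-20)
    if m.sum(): print(n,"finger",m.sum(),"tool min/max",np.percentile(Q[m],[1,99],axis=0).round(1).tolist(),"board z min",np.percentile(B[m][:,2],[0,1,3]).round(1), "x",np.percentile(B[m][:,0],[1,99]).round(1))
    m=(np.abs(B[...,1]-152)<12)&(B[...,2]>122)&(B[...,2]<136)&(B[...,0]>25)&(B[...,0]<80)
    t=B[m]; 
    if len(t): print(n,"tab",len(t),np.percentile(t,[2,98],axis=0).round(1).tolist())
    m=(np.abs(B[...,1]-152)<5)&(B[...,2]>110)&(B[...,2]<120)&(B[...,0]>-10)&(B[...,0]<120)
    t=B[m]; 
    if len(t): print(n,"housing",np.percentile(t,[1,50,99],axis=0).round(1).tolist())
E
python3 tip.py 3
```

```text
tcp board [ -3.  151.2 149.6]
side finger 179 tool min/max [[-14.1, -9.6, -59.7], [12.0, 10.2, -27.8]] board z min [175.5 177.4 178.6] x [-13.2   6.6]
side tab 40 [[37.7, 146.4, 122.8], [44.8, 158.0, 134.8]]
side housing [[15.5, 147.1, 110.7], [54.0, 152.1, 115.8], [90.6, 156.9, 119.3]]
wrist finger 1042 tool min/max [[-11.6, -8.6, -59.7], [12.5, -6.2, -25.3]] board z min [173.2 174.9 177.1] x [3.2 5.6]
wrist tab 221 [[37.8, 145.5, 125.3], [45.6, 157.1, 133.9]]
wrist housing [[15.9, 147.3, 113.3], [58.0, 151.8, 114.8], [90.2, 156.9, 116.5]]
```

carry_out(increments=[0, 0, 2, 0, 0, 0, 0, 0, 0, 4, 0, 0, 0, 0, 0, 0, 5.4, 0, 0, 0, 0, 0, 0, 5.4, 0, 0, 0, 0])

```text
time_s: 3.6
position: [0.5238, 0.1996, 0.0946]
ee_rot: [[0.097, -0.995, -0.001], [-0.995, -0.097, -0.0], [0.0, 0.001, -1.0]]
force: [-0.9, 0.4, 0.3]
width: 0.0002
```

```bash
python3 go.py 20 151 95; python3 snap.py 4 wrist side; python3 tip.py 4
python3 - <<'E'
from h import *
d=pickle.load(open("f4.pkl","rb"))
cv2.imwrite("pics/z4.png",np.hstack([cv2.resize(d["wrist"]["image"][80:280,180:380],(400,400),interpolation=cv2.INTER_CUBIC),cv2.resize(d["side"]["image"][200:300,140:240],(400,400),interpolation=cv2.INTER_CUBIC)]))
E
```

```text
t 3.6 board now [ -3.6 151.3  94.6] force [-0.88  0.41  0.28]
tool cm [ 0.03 -2.36 -0.04]
tcp board [ -3.6 151.3  94.6]
side finger 163 tool min/max [[-14.3, -10.2, -59.9], [12.1, 10.1, -28.1]] board z min [121.5 122.7 125.8] x [-13.7   6.6]
side tab 39 [[37.4, 146.7, 122.7], [45.5, 159.6, 134.4]]
side housing [[16.1, 147.3, 110.8], [53.7, 152.9, 116.0], [89.9, 156.9, 119.4]]
wrist finger 1037 tool min/max [[-11.7, -8.6, -59.6], [12.6, -6.2, -24.9]] board z min [118.3 119.5 121.8] x [2.7 5.1]
wrist tab 392 [[37.8, 145.5, 124.8], [45.4, 157.3, 133.7]]
wrist housing [[15.8, 147.1, 113.2], [57.9, 151.8, 114.9], [89.7, 156.9, 118.8]]
```

View pics/z4.png

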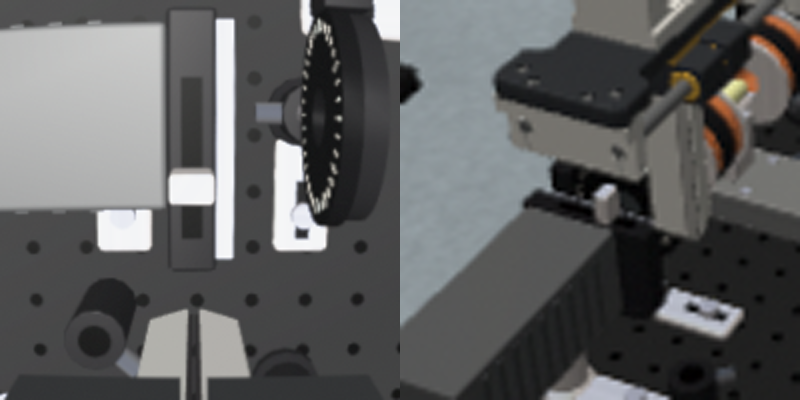

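carry_out(increments=[0, -0.4, 0, 0, 0, 0, 0, 0, -0.8, 0, 0, 0, 0, 0, 0, -1.1, 0, 0, 0, 0, 0, 0, -1.3, 0, 0, 0, 0, 0, 0, -1.5, 0, 0, 0, 0, 0])

```text
time_s: 4.2
position: [0.5393, 0.2013, 0.0954]
ee_rot: [[0.098, -0.995, -0.0], [-0.995, -0.098, 0.0], [-0.0, 0.0, -1.0]]
force: [-0.3, 0.5, -0.5]
width: 0.0003
```

carry_out(increments=[0, -0.4, 0, 0, 0, 0, 0, 0, -0.8, 0, 0, 0, 0, 0, 0, -1.2, 0, 0, 0, 0, 0, 0, -1.6, 0, 0, 0, 0, 0, 0, -1.9, 0, 0, 0, 0, 0])

```text
time_s: 4.7
position: [0.5582, 0.2032, 0.0953]
ee_rot: [[0.098, -0.995, -0.0], [-0.995, -0.098, 0.0], [-0.0, 0.0, -1.0]]
force: [-2.1, -0.6, 1.2]
width: 0.0006
```

```bash
python3 go.py 46 151 95
```

```text
t 4.7 board now [ 31.  151.6  95.3] force [-2.12 -0.55  1.2 ]
tool cm [ 0.06 -1.5   0.02]
```

Contact came at about 2 N, at the expected place. I push on in small steps.

carry_out(increments=[0, -0.25, 0, 0, 0, 0, 0, 0, -0.5, 0, 0, 0, 0, 0, 0, -0.75, 0, 0, 0, 0, 0, 0, -1.0, 0, 0, 0, 0, 0, 0, -1.2, 0, 0, 0, 0, 0])

```text
time_s: 5.2
position: [0.5701, 0.2044, 0.0953]
ee_rot: [[0.098, -0.995, -0.0], [-0.995, -0.098, 0.0], [-0.0, 0.0, -1.0]]
force: [-1.7, -0.9, -0.1]
width: 0.0003
```

carry_out(increments=[0, -0.1, 0, 0, 0, 0, 0, 0, -0.2, 0, 0, 0, 0, 0, 0, -0.3, 0, 0, 0, 0, 0])

```text
time_s: 5.5
position: [0.5729, 0.2046, 0.0953]
ee_rot: [[0.098, -0.995, -0.0], [-0.995, -0.098, -0.0], [-0.0, 0.0, -1.0]]
force: [-1.5, -0.3, -1.0]
width: 0.0007
```

```bash
python3 go.py 48 151 95; python3 snap.py 5 wrist side; python3 tip.py 5
```

```text
t 5.5 board now [ 45.7 151.6  95.3] force [-1.5  -0.31 -1.01]
tool cm [ 0.06 -0.23  0.03]
tcp board [ 45.7 151.6  95.3]
side finger 240 tool min/max [[-19.6, -12.9, -59.4], [11.8, 12.9, -20.2]] board z min [115.4 115.4 115.5] x [32.8 58.6]
side tab 52 [[35.2, 142.8, 123.0], [61.0, 163.6, 135.8]]
side housing [[15.1, 147.6, 110.1], [45.2, 153.3, 115.9], [88.7, 156.9, 118.6]]
wrist finger 1203 tool min/max [[-18.7, -13.8, -59.6], [12.5, 1.6, -20.1]] board z min [115.3 115.3 115.5] x [44.1 59.5]
wrist tab 621 [[52.4, 141.2, 123.2], [62.1, 161.9, 135.4]]
wrist housing [[61.8, 147.3, 111.4], [76.2, 152.0, 114.7], [91.0, 156.7, 119.0]]
```

Tab travel is now about 0.022 m. I creep on in 1 mm rows until the force rises at the end stop.

carry_out(increments=[0, -0.1, 0, 0, 0, 0, 0, 0, -0.2, 0, 0, 0, 0, 0])

```text
time_s: 5.8
position: [0.5749, 0.2048, 0.0953]
ee_rot: [[0.098, -0.995, -0.0], [-0.995, -0.098, 0.0], [-0.0, 0.0, -1.0]]
force: [-1.7, -0.4, -0.6]
width: 0.0003
```

carry_out(increments=[0, -0.05, 0, 0, 0, 0, 0, 0, -0.1, 0, 0, 0, 0, 0])

```text
time_s: 6.0
position: [0.5752, 0.2049, 0.0953]
ee_rot: [[0.098, -0.995, -0.001], [-0.995, -0.098, -0.0], [0.0, 0.002, -1.0]]
force: [-9.5, -1.8, 5.7]
width: 0.0003
```

The force rose to 9.5 N, so the tab is at its end stop. I back off and look.

carry_out(increments=[0, 0.4, 0, 0, 0, 0, 0, 0, 1, 0, 0, 0, 0, 0, 0, 1.5, -1, 0, 0, 0, 0, 0, 1.5, -4, 0, 0, 0, 0, 0, 1.5, -7, 0, 0, 0, 0])

```text
time_s: 6.5
position: [0.5604, 0.2035, 0.1668]
ee_rot: [[0.098, -0.995, -0.0], [-0.995, -0.098, 0.0], [-0.0, 0.0, -1.0]]
force: [0.9, -0.6, -0.3]
width: 0.0005
```

```bash
python3 go.py -20 0 165; python3 snap.py 6 wrist side; python3 tip.py 6
python3 - <<'E'
from h import *
d=pickle.load(open("f6.pkl","rb"))
cv2.imwrite("pics/z6.png",np.hstack([cv2.resize(d["wrist"]["image"][80:280,180:380],(400,400),interpolation=cv2.INTER_CUBIC),cv2.resize(d["side"]["image"][200:300,140:240],(400,400),interpolation=cv2.INTER_CUBIC)]))
E
```

```text
t 6.5 board now [ 33.2 151.7 166.8] force [ 0.92 -0.59 -0.26]
tool cm [15.16  5.32  0.18]
tcp board [ 33.2 151.7 166.8]
side finger 158 tool min/max [[-14.2, -11.3, -59.5], [11.4, 9.0, -31.0]] board z min [197.1 197.8 200. ] x [24.2 44.5]
side tab 39 [[56.0, 146.8, 123.0], [64.7, 157.8, 135.3]]
side housing [[16.8, 147.2, 113.0], [49.6, 152.4, 115.7], [90.8, 156.7, 118.2]]
wrist finger 1043 tool min/max [[-11.6, -8.6, -59.7], [12.6, -6.3, -25.6]] board z min [189.6 192.3 194.3] x [39.5 41.8]
wrist tab 200 [[56.4, 145.6, 122.9], [64.2, 156.8, 133.9]]
wrist housing [[16.5, 147.6, 113.2], [49.3, 151.7, 114.8], [90.6, 156.6, 116.9]]
```

View pics/z6.png

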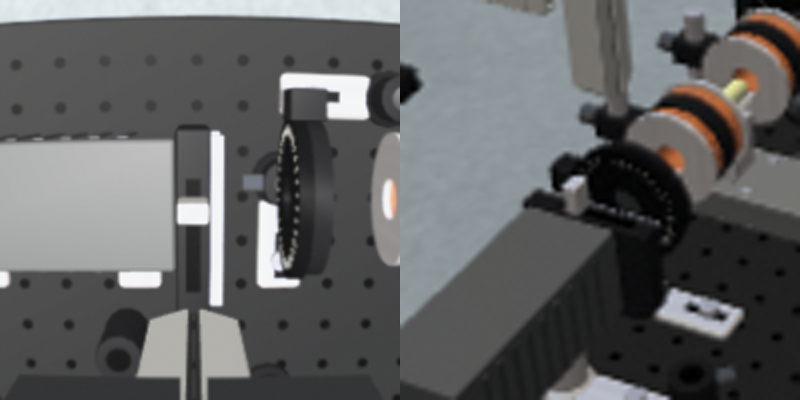

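The tab centre now reads x ≈ 60.3 in both views, which is a shutter travel of about 0.024 m, so it is shut. Next I go above the deck behind the lip.

carry_out(increments=[1, 4, 0, 0, 0, 0, 0, 4.5, 5.3, 0, 0, 0, 0, 0, 8.5, 5.3, 0, 0, 0, 0, 0, 12.5, 5.3, 0, 0, 0, 0, 0, 15.1, 5.3, 0, 0, 0, 0, 0])

```text
time_s: 7.1
position: [0.5228, 0.045, 0.1657]
ee_rot: [[0.096, -0.995, 0.001], [-0.995, -0.096, -0.001], [0.001, -0.0, -1.0]]
force: [0.5, 0.6, -0.4]
width: 0.0003
```

carry_out(increments=[0, 0, 1, 0, 0, 0, 0, 0, 0, 4, 0, 0, 0, 0, 0, 0, 8, 0, 0, 0, 0, 0, 0, 8, 0, 0, 0, 0, 0, 0, 8, 0, 0, 0, 0])

```text
time_s: 7.6
position: [0.5227, 0.0488, 0.0859]
ee_rot: [[0.099, -0.995, -0.001], [-0.995, -0.099, 0.0], [-0.001, 0.001, -1.0]]
force: [0.3, 0.1, 0.3]
width: 0.0001
```

```bash
python3 go.py -20 0 20; python3 snap.py 7 wrist side
cat > lip.py <<'E'
import sys; from h import *
n=sys.argv[1]; d=pickle.load(open(f"f{n}.pkl","rb")); o=d["obs"]; R=np.array(o["ee_rot"]); p=np.array(o["position"]); print("tcp board",toB(p).round(1))
for nm,W in [("side",cloud(d["side"])),("wrist",wcloud(d))]:
    Q=(W-p)@R*1000; B=toB(W)
    m=(np.abs(Q[...,0])<16)&(np.abs(Q[...,1])<11)&(Q[...,2]>-60)&(Q[...,2]<-23)
    if m.sum(): print(nm,"finger",m.sum(),"z min",np.percentile(B[m][:,2],[0,1,3]).round(1),"x",np.percentile(B[m][:,0],[1,99]).round(1),"y",np.percentile(B[m][:,1],[1,99]).round(1))
    lx=float(sys.argv[2])
    m=(np.abs(B[...,1])<35)&(B[...,2]>46)&(B[...,2]<62)&(np.abs(B[...,0]-lx)<11)
    t=B[m]
    if len(t): print(nm,"lip",len(t),np.percentile(t,[2,98],axis=0).round(1).tolist())
    m=(np.abs(B[...,1])<20)&(np.abs(B[...,2]-38.7)<5)&(B[...,0]>lx+25)&(B[...,0]<lx+80)
    t=B[m]
    if len(t): print(nm,"deck z",len(t),np.median(t[:,2]).round(1))
    im=d[nm]["image"].astype(int); m=(im[...,2]-im[...,0]>35)&(np.abs(B[...,1])<22)&(B[...,2]>75)&(B[...,2]<105)&(im[...,1]-im[...,0]>25)
    t=B[m]
    if len(t): print(nm,"rod",len(t),np.median(t,axis=0).round(1),np.percentile(t,[2,98],axis=0).round(0).tolist())
cv2.imwrite(f"pics/z{n}.png",np.hstack([cv2.resize(d["wrist"]["image"][80:280,180:380],(400,400),interpolation=cv2.INTER_CUBIC),cv2.resize(d["side"]["image"][200:300,190:290],(400,400),interpolation=cv2.INTER_CUBIC)]))
E
python3 lip.py 7 -43
```

```text
t 7.6 board now [-19.4   1.5  85.9] force [0.26 0.13 0.27]
tool cm [0.15 0.05 6.59]
tcp board [-19.4   1.5  85.9]
side finger 122 z min [114.2 114.4 115.1] x [-29.7  -9.5] y [-11.1  15.2]
side lip 60 [[-45.0, -23.0, 46.5], [-39.2, 25.6, 60.6]]
side deck z 223 39.8
side rod 18 [58.6 -9.2 94.1] [[56.0, -17.0, 89.0], [63.0, -0.0, 96.0]]
wrist finger 1039 z min [109.4 111.2 113.3] x [-13.1 -10.7] y [-11.1  13.1]
wrist lip 172 [[-44.7, -25.4, 47.0], [-39.7, 24.2, 59.2]]
wrist deck z 3549 38.6
wrist rod 271 [56.3 -0.5 91.7] [[55.0, -17.0, 89.0], [66.0, 16.0, 94.0]]
```

View pics/z7.png

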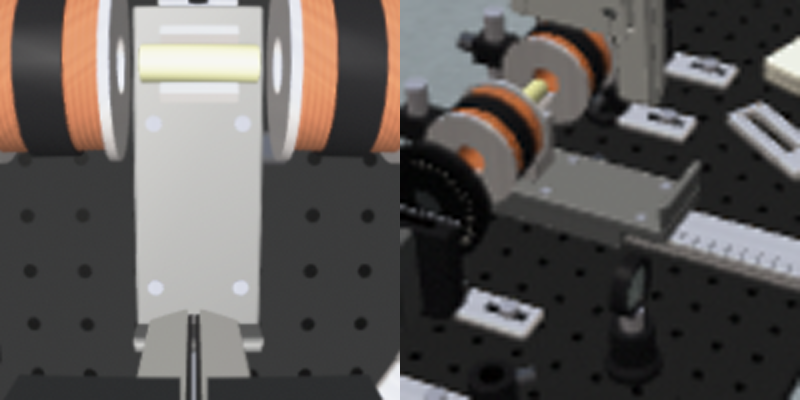

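carry_out(increments=[0.1, 0, 2, 0, 0, 0, 0, 0.1, 0, 4, 0, 0, 0, 0, 0.1, 0, 5.5, 0, 0, 0, 0, 0.1, 0, 6.3, 0, 0, 0, 0, 0.1, 0, 6.6, 0, 0, 0, 0])

```text
time_s: 8.2
position: [0.5232, 0.0471, 0.0193]
ee_rot: [[0.098, -0.995, -0.0], [-0.995, -0.098, 0.0], [-0.0, 0.0, -1.0]]
force: [0.4, -0.2, -0.3]
width: 0.0006
```

```bash
python3 go.py -31 0 20; python3 snap.py 8 wrist side;python3 lip.py 8 -43
```

```text
t 8.2 board now [-19.1  -0.3  19.3] force [ 0.39 -0.2  -0.3 ]
tool cm [-0.03  1.19 -0.07]
tcp board [-19.1  -0.3  19.3]
side finger 113 z min [42.6 44.4 47.9] x [-29.8 -11.1] y [-13.3  13.8]
side lip 60 [[-44.7, -23.1, 46.7], [-39.4, 24.3, 60.3]]
side deck z 188 40.1
wrist finger 1041 z min [42.9 44.7 46.5] x [-12.9 -10.6] y [-12.8  11.3]
wrist deck z 6091 38.6
wrist rod 732 [56.1 -0.3 91.4] [[55.0, -18.0, 89.0], [65.0, 17.0, 94.0]]
```

View pics/z8.png

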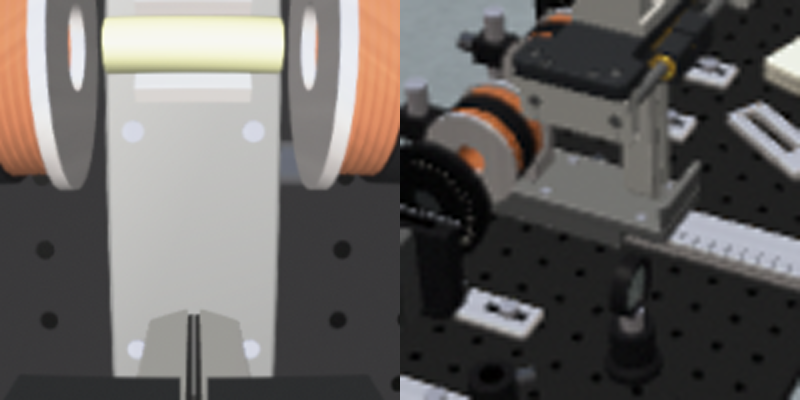

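carry_out(increments=[0, 0.3, 0, 0, 0, 0, 0, 0, 0.6, 0, 0, 0, 0, 0, 0, 0.9, 0, 0, 0, 0, 0, 0, 1.1, 0, 0, 0, 0, 0, 0, 1.2, 0, 0, 0, 0, 0])

```text
time_s: 8.8
position: [0.5114, 0.0458, 0.0197]
ee_rot: [[0.098, -0.995, 0.001], [-0.995, -0.098, 0.0], [-0.0, -0.001, -1.0]]
force: [2.2, 0.6, 0.6]
width: 0.0003
```

carry_out(increments=[0, 0.1, 0, 0, 0, 0, 0, 0, 0.25, 0, 0, 0, 0, 0, 0, 0.45, 0, 0, 0, 0, 0, 0, 0.7, 0, 0, 0, 0, 0, 0, 0.95, 0, 0, 0, 0, 0])

```text
time_s: 9.3
position: [0.5014, 0.0449, 0.0193]
ee_rot: [[0.098, -0.995, -0.0], [-0.995, -0.098, 0.0], [-0.0, 0.0, -1.0]]
force: [2.1, -0.4, 2.3]
width: 0.0002
```

```bash
python3 go.py -112 0 19.5; python3 snap.py 9 wrist side;python3 lip.py 9 -51
```

```text
t 9.3 board now [-41.   -0.4  19.3] force [ 2.12 -0.39  2.34]
tool cm [-0.04  7.1  -0.02]
tcp board [-41.   -0.4  19.3]
side finger 98 z min [47.1 51.4 54.1] x [-51.5 -31.6] y [-11.2  13.9]
side lip 74 [[-57.3, -25.5, 46.5], [-42.1, 23.8, 60.9]]
side deck z 213 39.9
side rod 17 [47.2 -0.7 92.4] [[43.0, -11.0, 89.0], [57.0, 7.0, 96.0]]
wrist finger 1045 z min [42.5 44.6 46.7] x [-34.7 -32.4] y [-12.9  11.1]
wrist lip 34 [[-52.2, -24.4, 46.1], [-51.3, 23.2, 48.2]]
wrist deck z 6589 38.7
wrist rod 648 [43.9 -3.  91.6] [[43.0, -18.0, 90.0], [53.0, 17.0, 94.0]]
```

View pics/z9.png

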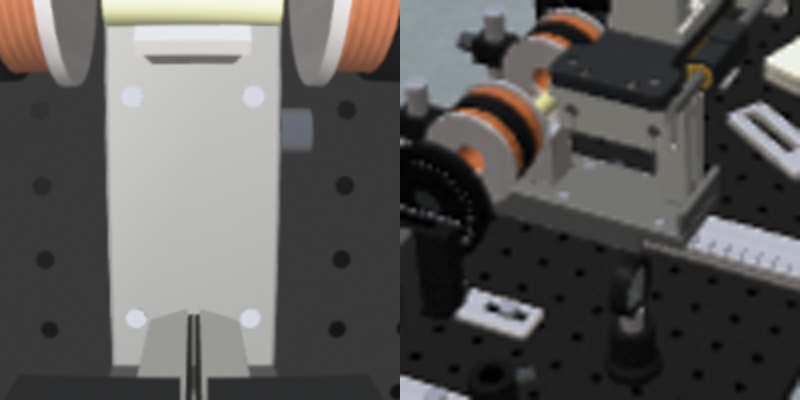

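The carriage has moved about 11 mm with the lip against the finger, the rod is riding along, and the force is about 2 N. I keep drawing steadily.

carry_out(increments=[0, 0.15, 0, 0, 0, 0, 0, 0, 0.4, 0, 0, 0, 0, 0, 0, 0.7, 0, 0, 0, 0, 0, 0, 1.0, 0, 0, 0, 0, 0, 0, 1.3, 0, 0, 0, 0, 0])

```text
time_s: 9.9
position: [0.4884, 0.0436, 0.0193]
ee_rot: [[0.098, -0.995, -0.0], [-0.995, -0.098, 0.0], [-0.0, 0.0, -1.0]]
force: [2.3, -0.3, -2.6]
width: 0.0005
```

carry_out(increments=[0, 0.3, 0, 0, 0, 0, 0, 0, 0.6, 0, 0, 0, 0, 0, 0, 0.9, 0, 0, 0, 0, 0, 0, 1.2, 0, 0, 0, 0, 0, 0, 1.5, 0, 0, 0, 0, 0])

```text
time_s: 10.4
position: [0.4735, 0.0422, 0.0193]
ee_rot: [[0.098, -0.995, -0.0], [-0.995, -0.098, 0.0], [-0.0, 0.0, -1.0]]
force: [0.7, 0.0, -2.3]
width: 0.0003
```

carry_out(increments=[0, 0.3, 0, 0, 0, 0, 0, 0, 0.6, 0, 0, 0, 0, 0, 0, 0.9, 0, 0, 0, 0, 0, 0, 1.2, 0, 0, 0, 0, 0, 0, 1.5, 0, 0, 0, 0, 0])

```text
time_s: 10.9
position: [0.4586, 0.0407, 0.0193]
ee_rot: [[0.098, -0.995, -0.0], [-0.995, -0.098, 0.0], [-0.0, 0.0, -1.0]]
force: [3.2, -1.4, -2.6]
width: 0.0003
```

carry_out(increments=[0, 0.3, 0, 0, 0, 0, 0, 0, 0.6, 0, 0, 0, 0, 0, 0, 0.9, 0, 0, 0, 0, 0, 0, 1.2, 0, 0, 0, 0, 0, 0, 1.4, 0, 0, 0, 0, 0])

```text
time_s: 11.4
position: [0.4447, 0.0393, 0.0194]
ee_rot: [[0.098, -0.995, -0.0], [-0.995, -0.098, -0.0], [0.0, 0.0, -1.0]]
force: [3.0, -0.6, -1.7]
width: 0.0007
```

```bash
python3 go.py -112 0 19.5; python3 snap.py 10 wrist side;python3 lip.py 10 -106
```

```text
t 11.4 board now [-98.1  -0.4  19.4] force [ 3.05 -0.61 -1.75]
tool cm [-0.04  1.39 -0.01]
tcp board [-98.1  -0.4  19.4]
side finger 94 z min [47.8 52.2 54.1] x [-108.5  -90.2] y [-8.7 13.7]
side lip 81 [[-113.9, -21.5, 46.4], [-96.0, 25.7, 61.1]]
side deck z 234 39.9
side rod 46 [-9.   3.5 93. ] [[-13.0, -14.0, 88.0], [-1.0, 18.0, 95.0]]
wrist finger 1040 z min [42.9 44.9 46.9] x [-91.8 -89.4] y [-12.9  11.1]
wrist lip 35 [[-109.3, -25.0, 46.1], [-108.3, 23.3, 48.1]]
wrist deck z 6630 38.7
wrist rod 676 [-13.   -2.8  91.6] [[-14.0, -18.0, 90.0], [-4.0, 17.0, 94.0]]
```

View pics/z10.png

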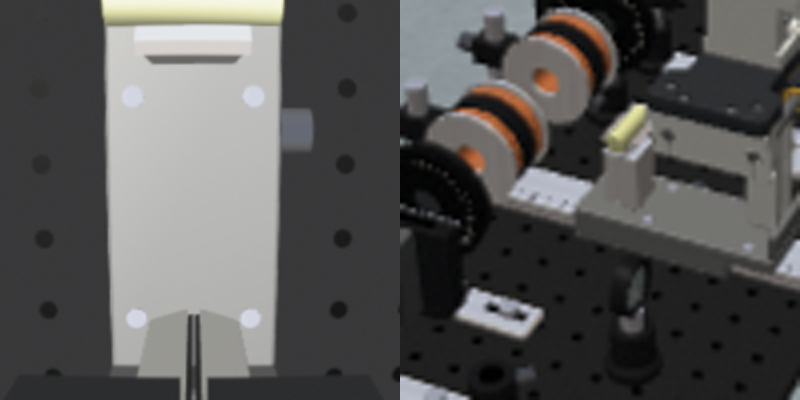

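The carriage is at about 69 mm and the rod is seated. I slow down for the last 11 mm.

carry_out(increments=[0, 0.15, 0, 0, 0, 0, 0, 0, 0.3, 0, 0, 0, 0, 0, 0, 0.45, 0, 0, 0, 0, 0, 0, 0.6, 0, 0, 0, 0, 0, 0, 0.75, 0, 0, 0, 0, 0])

```text
time_s: 12.0
position: [0.4374, 0.0386, 0.0194]
ee_rot: [[0.098, -0.995, 0.0], [-0.995, -0.098, 0.0], [-0.0, -0.0, -1.0]]
force: [2.2, -0.5, -0.8]
width: 0.0003
```

carry_out(increments=[0, 0.1, 0, 0, 0, 0, 0, 0, 0.2, 0, 0, 0, 0, 0])

```text
time_s: 12.2
position: [0.4354, 0.0385, 0.0194]
ee_rot: [[0.098, -0.995, -0.0], [-0.995, -0.098, 0.0], [-0.0, 0.0, -1.0]]
force: [2.8, -0.0, -0.8]
width: 0.0006
```

carry_out(increments=[0, 0.05, 0, 0, 0, 0, 0, 0, 0.1, 0, 0, 0, 0, 0])

```text
time_s: 12.4
position: [0.4345, 0.0384, 0.0194]
ee_rot: [[0.098, -0.995, 0.0], [-0.995, -0.098, 0.0], [-0.0, -0.0, -1.0]]
force: [2.3, 0.1, -1.0]
width: 0.0007
```

carry_out(increments=[0, 0.05, 0, 0, 0, 0, 0, 0, 0.1, 0, 0, 0, 0, 0])

```text
time_s: 12.6
position: [0.4336, 0.0383, 0.0194]
ee_rot: [[0.098, -0.995, 0.0], [-0.995, -0.098, 0.0], [-0.0, -0.0, -1.0]]
force: [5.5, 0.6, -2.7]
width: 0.0008
```

carry_out(increments=[0, 0.05, 0, 0, 0, 0, 0, 0, 0.1, 0, 0, 0, 0, 0])

```text
time_s: 12.8
position: [0.4336, 0.0383, 0.0195]
ee_rot: [[0.098, -0.995, 0.002], [-0.995, -0.098, 0.001], [-0.0, -0.002, -1.0]]
force: [11.3, 0.5, -10.0]
width: 0.0004
```

The force rose to 11 N and the tool stopped moving, so the carriage is against the front stop. I release it away from the lip, rise and check.

carry_out(increments=[0, 0, 0, 0, 0, 0, 0, 0, -0.2, 0, 0, 0, 0, 0, 0, -0.6, 0, 0, 0, 0, 0, 0, -1.0, 0, 0, 0, 0, 0, 0, -1.0, -1, 0, 0, 0, 0])

```text
time_s: 13.3
position: [0.4421, 0.0392, 0.0289]
ee_rot: [[0.098, -0.995, -0.002], [-0.995, -0.098, 0.0], [-0.0, 0.002, -1.0]]
force: [0.6, 0.1, 0.3]
width: 0.001
```

carry_out(increments=[0, 0, -2, 0, 0, 0, 0, 0, 0, -5, 0, 0, 0, 0, 0, 0, -9, 0, 0, 0, 0, 0, 0, -13, 0, 0, 0, 0, 0, 0, -15, 0, 0, 0, 0])

```text
time_s: 13.8
position: [0.4431, 0.0395, 0.183]
ee_rot: [[0.098, -0.995, 0.003], [-0.995, -0.098, -0.0], [0.0, -0.003, -1.0]]
force: [0.3, 0.5, -0.7]
width: 0.0007
```

carry_out(increments=[0, 0, 0, 0, 0, 0, 0, 0, 0, 0, 0, 0, 0, 0, 0, 0, 0, 0, 0, 0, 0])

```text
time_s: 14.1
position: [0.4418, 0.0391, 0.1787]
ee_rot: [[0.098, -0.995, -0.001], [-0.995, -0.098, 0.0], [-0.0, 0.001, -1.0]]
force: [0.0, 0.5, -0.5]
width: 0.0005
```

```bash
python3 go.py -112 0 19.5; python3 snap.py 11 wrist side top;python3 lip.py 11 -123; python3 tip.py 11
```

```text
t 14.1 board now [-100.9   -0.4  178.7] force [ 0.04  0.55 -0.48]
tool cm [-0.03  1.09 15.92]
tcp board [-100.9   -0.4  178.7]
side finger 154 z min [203.2 204.5 205.7] x [-110.8  -91.6] y [-13.3  14.3]
side lip 59 [[-124.9, -25.1, 46.5], [-119.1, 25.3, 60.6]]
side deck z 244 39.8
side rod 52 [-20.7   4.4  93.1] [[-24.0, -15.0, 86.0], [-14.0, 19.0, 96.0]]
wrist finger 1042 z min [202.1 203.6 206.2] x [-94.6 -92.2] y [-12.9  11.3]
wrist lip 377 [[-125.2, -24.0, 47.9], [-119.4, 22.7, 59.1]]
wrist deck z 1945 38.7
wrist rod 77 [-24.2  -0.4  90.8] [[-25.0, -17.0, 89.0], [-24.0, 16.0, 92.0]]
tcp board [-100.9   -0.4  178.7]
side finger 154 tool min/max [[-14.7, -9.2, -59.6], [12.9, 10.0, -25.8]] board z min [203.2 204.5 205.7] x [-110.8  -91.6]
side tab 37 [[56.7, 147.1, 123.6], [64.1, 159.0, 135.3]]
side housing [[16.1, 147.2, 111.1], [48.4, 153.1, 116.1], [89.7, 157.0, 118.7]]
wrist finger 1042 tool min/max [[-11.6, -8.6, -59.9], [12.5, -6.2, -25.0]] board z min [202.1 203.6 206.2] x [-94.6 -92.2]
wrist tab 176 [[55.7, 144.7, 122.5], [63.4, 156.5, 134.0]]
wrist housing [[15.3, 147.1, 112.7], [46.2, 151.7, 115.1], [90.2, 156.9, 117.4]]
```

View pics/wrist11.png

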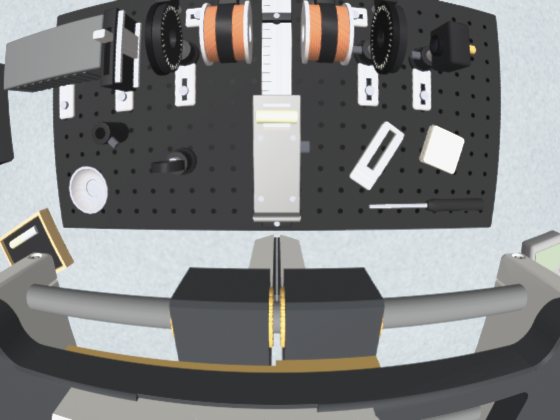

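View pics/side11.png

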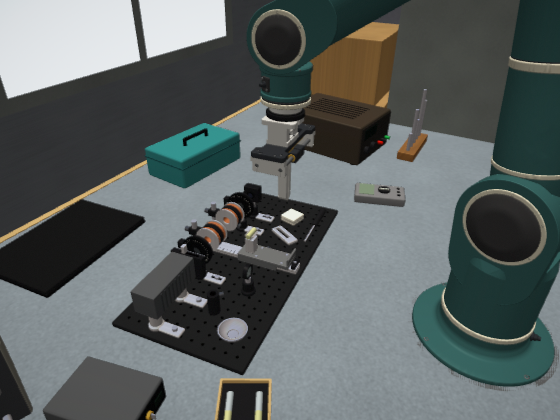

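The lip's inner face moved from -39.5 to about -119.3 mm (80 mm). The rod is in its cradle at wrist pixel (277,117), the tab is at its shut position, and the gripper is clear. I hand the job in.

```bash
python3 -c "
from station import robot
print(robot.job_done()); print(robot.get_obs()['time_s'])"
```

```text
the job is handed in; nothing more can be done
None
the job is handed in; nothing more can be done
```

The shutter is shut, the carriage is at its front stop with the rod in its cradle, and the job was handed in at about 14 s. It reported no verdict.

- **Shutter:** I pushed the tab away from the robot with the closed fingertips until the force rose to about 10 N at the end stop. The side and wrist views after backing off put it at about 24 mm of travel, fully shut.
- **Carriage:** I drew it out by the lip at up to about 30 mm/s with 2–3 N, then crept until about 11 N (15 N counting the vertical part) showed it was against the stop. The lip's inner face moved from about -39.5 to -119.3 mm, so about 80 mm.
- **Rod and the rest:** the rod was still in the cradle at the right height. The gripper was about 15 cm clear, and nothing else looked moved by eye in the last pictures; I did not measure the loose things.

**Checks that disagreed:**
- **Fingertip position:** the side and wrist cameras both put the tips about 25 mm behind the TCP, not 8 mm ahead as stated. I used the camera value, and the contacts came where it predicted.
- **Top camera:** it read about 3 mm off in x from the side and wrist views, so I did not use it.
- **First board estimate:** my first estimate of the board's pose, from its outline, was about 6 mm off. I corrected it from the tab, housing and lip.

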